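# Lift the upper die off its guide pins and hold it for inspection

## Robot

A 6-joint arm with a two-finger parallel gripper is mounted at the origin on the work surface. World frame = base frame: x ahead of the robot, y to its left, z up, the work surface at z = 0. Lengths are in m, angles in degrees, forces in N, time in s.
With the tool pointing down it reaches from about 0.275 to 0.85 m from the base axis. Payload 5.2 kg.
Tool frame: the origin (TCP) lies on the centre line of the jaws, within the pads' length; the fingertips stand 19 mm ahead of it and the grasp point (between the pads) is the TCP; z points along the fingers, y is the line along which they close (so a half turn about z gives the same grasp; the last joint's range is limited). The gripper opens to 85 mm and grips with 20 to 120 N. Pads are 22 mm wide; open, the fingers measure 114 mm over their backs; the gripper's body (76 mm by 85 mm) begins 54 mm behind the grasp point. The pads swing forward as they close: fully open they stand 13 mm farther back than shut.
Start: joints at [-76.937, 14.817, 87.949, -0, 77.235, -11.62], TCP at [0.23, -0.5, 0.25] pointing down, gripper open.
Joint ranges: [-179.93, 179.93], [-52.35, 119.4], [10.71, 147.94], [-69.91, 249.91], [12.55, 155.21], [-178.61, 178.61]. Speed limits (degrees/s): [147.25, 147.25, 180, 180, 180, 180].

## Interface

Orientations are given as [roll, pitch, yaw] about the fixed x, y, z axes, in that order (R = Rz(yaw) Ry(pitch) Rx(roll)).
In Python, from workcell import arm, imaging, finish_job gives the robot as it stands.
- The arm moves only by the shell command python3 -m creep 'ROWS' [FORCE]. ROWS is JSON, a list of rows, each a list of 7 numbers: the closure, from -1 (fully open) to 1 (shut), then the shift along the tool's x, y, z scaled (see below), then the turn, a rotation vector about the tool's x, y, z scaled (see below). In form: [[fingers, x, y, z, wx, wy, wz], ...]. A call has exactly 8 rows; each row is the pose to reach, as a shift and turn from the pose commanded when the call began, along the tool's axes at that moment; what a row does not reach only later rows make up. The controller multiplies each number of a shift by 40 cm and each number of a turn by 2 rad. A row lasts 1/8 s, in which the tool goes at most 62.5 mm and 10.7 degrees, less where a joint would pass 70% of its speed; a pose out of reach is approached as far as the arm can. A call with a number of a shift or a turn outside -1 to 1 is refused whole. A call with a gripper value outside its range is refused whole. The fingers move at their own pace and stop on an object; FORCE is the grip in N (left out, the last holds). Time passes only in rows, so rows that repeat a pose let the fingers close, or fill a call up. It gives the time, the measured TCP pose, the force, the opening and the grip force at its end, in the units of the state.
- arm.get_obs(): the state, without advancing time (a new reading comes with each control period).
- imaging.grab_frame(name): name is "side" or "top"; returns the picture (400x640x3 uint8, red, green, blue); there is no depth.
- imaging.camera_params(name): a dict with "fx", "fy", "cx", "cy" (pixels), "world_from_camera" (4x4, takes a point from camera to world coordinates). Camera axes: x right, y down, z forward; pixel columns grow to the right and rows downward; lengths in m; the calibration is good to about 2 mm. A picture is of the moment at which its call begins. camera_params takes no time and is no camera call.
- finish_job(): hands the job in; it is judged then, once.
Trained networks look in the newest picture that a camera, given by its name, has taken for a name from the list of things; names that differ only in an ending like _2 or _b are one class to them, and where a whole thing is asked for, a point or a joint stands for the part that bears it (a point fixed in the world has none). Each returns a list of dicts, best first, with "p" (0 to 1); they miss things now and then, are a little off and sometimes report something else, mostly with a low value. They report only what shows in the picture. A call takes as long as a camera call. They do not tell look-alikes from the thing itself.
- imaging.recognise(camera, query): "position" ([x, y, z] in m, in world coordinates, good to about 4 mm: the middle of the surface that is visible of it).
- imaging.regions_of(camera, query): "region" (400x640 bool, what is visible of it).
The state is a dict: "clock": time; "joints": joint angles; "dq": joint speeds; "tau": joint torques, N m; "tool_pos": TCP position; "eef_rot": TCP orientation; "force": force on the tool from outside, world axes, zero at the start; "ft_torque": the same for the moment, N m; "gripper_width": finger opening in m; "finger_force": force on a finger pad.
Only numpy, scipy, OpenCV 4.12 (cv2) and the standard library are available. Lean on these libraries where they do the work, as an engineer would, in place of code of your own. Each camera call takes 0.05 s, during which the arm holds its last target. There are 200 camera calls.

## Task

Swing the hold-down arm fully aside to the robot's left, up to its stop, so that the upper half of the press die is free. Then take the upper half by its square boss, lift it up off the guide pins and finish while holding it still and level above the die base, with its underside at least 5 cm above the tops of the pins, so that the die below can be inspected. Do not tip it on the way, leave the loose things on the bench where they are, and do not put it down: the program ends with the gripper holding it in the air.

Things in the scene. Friction and masses are not known exactly. Their poses are not given: they have to be found in the camera images.
- die_base: Fixed lower half of a press die set: steel base plate 220 x 190 x 20 mm with a die block and two upright guide pins, 14 mm in diameter, tops 85 mm above the bench, at y = -65 and +65 mm. Origin: on the bench, right below the centre of the seated upper tool. x points away from the robot, to the column of the swing arm; y runs along the pins, z up. Turned up to 0.35 rad.
- upper_tool: Loose upper half of the die: aluminium plate 90 (x) x 170 (y) x 14 mm with a square boss on it, 0.54 to 0.82 kg, balanced under the boss. Its 19 mm holes at y = -65 and +65 mm slide over the guide pins, which stand 21 mm proud of the seated plate. Origin: centre of the plate's underside, 50 mm above the bench when seated; axes then as those of die_base.
- boss (a point): Centre (half-way up) of the upper tool's lifting boss, 30 x 30 mm and 55 mm tall, in the middle of the plate, its sides parallel to the plate's. 41.5 mm above the plate's underside, 27.5 mm above its top; 91.5 mm above the bench when seated. Axes as those of upper_tool.
- swing_arm (a joint): Angle (rad) of the flat steel hold-down arm on an upright column on the far side of the die. At 0 it points to -x of die_base, over the boss with a 4 mm gap; starts at 0 to 0.2. Grows as its handle swings left (to +y of die_base, clockwise from above) up to a stop at 1.6, fully aside. Stays where it is left; about 1 N of friction at the handle.
- clamp_handle (a point): Centre (half-way up) of the handle: an upright black round peg, 16 mm in diameter, 50 mm tall, on the end of the swing arm, 140 mm from its axis. Its centre is 160 mm above the bench; the arm's top face under it is at 135 mm.
- clamp_pivot (a point): Top of the arm's pivot column, on the upright axis, 143 mm above the bench, 95 mm in +x of the die base from the centre of the seated upper tool. The column's cap is 36 mm across.
- bracket_a: Bystander: bent steel bracket, 70 x 24 x 34 mm, lying flat to the right of the die base. Leave it where it is.
- bracket_b: Bystander: bent steel bracket, 70 x 24 x 34 mm, lying flat to the left of the die base. Leave it where it is.
- bracket_c: Bystander: bent steel bracket, 70 x 24 x 34 mm, lying flat at the right front of the bench. Leave it where it is.
- bush: Bystander: brass bush (short tube), 40 mm across, 32 mm tall, standing in front of the die base. Leave it where it is.
- spanner: Bystander: steel spanner 190 mm long, lying to the right. Leave it where it is.
- hammer: Bystander: hammer lying to the left. Leave it where it is.
- oil_bottle: Bystander: plastic bottle 60 mm across, 170 mm tall, standing at the right back. Leave it where it is.
- grease_tin: Bystander: steel tin 84 mm across, 70 mm tall, standing at the left back. Leave it where it is.
There are look-alikes about, which are no part of the job. What is shaped like the upper_tool but green, red or turquoise is not meant.

How it is judged (in metres and radians):
On the way, in this order (a step that is already met when the one before it is completed fails the run):
1. the hold-down arm is swung aside while the upper tool is still seated on the base (value of joint swing_arm above 1.2 rad and height (world z) of boss below 0.098 m), for 0.2 s.
2. the upper tool is lifted clear above the pins, level, held by the gripper alone (height (world z) of boss above 0.1715 m and horizontal distance between boss and die_base below 0.08 m and angle between boss's own z axis and vertical below 0.09 rad and contact force between the fingers and upper_tool above 3 N and contact force between upper_tool and die_base below 0.2 N), for 0.3 s.
At the end, for the whole second after the job is handed in: Arm aside (over 1.2 rad). Upper tool gripped (over 3 N) and carried by nothing else, boss centre over 171.5 mm above the bench (underside 45 mm over the pin tops), within 80 mm sideways of its seat, level within 0.09 rad, slower than 20 mm/s and 0.12 rad/s (all of step 2 and value of joint swing_arm above 1.2 rad and linear speed of upper_tool below 0.02 m/s and angular speed of upper_tool below 0.12 rad/s); the arm keeps its last pose, push and grip.
It fails at once if the upper tool is tipped by more than 0.3 rad (angle between boss's own z axis and vertical above 0.3 rad).
It fails at once if a bystander is moved by more than 30 mm (distance of any of bracket_a, bracket_b, bracket_c, bush, spanner, hammer, oil_bottle, grease_tin from where it was at the start of the episode above 0.03 m).
It also fails if it takes over 53 s, if anything falls off the work surface, if the arm or the gripper's body presses on something with over 40 N, if the wrist force passes 120 N, or if a joint passes its speed limit or range.

## Working session

There is one attempt and no reset: what is moved stays moved. The work goes in short steps, Python scripts to look and compute and a shell command to move; the robot and the scene stay as the last step left them, time stands still between calls to the robot, and variables do not carry over. Pictures are saved under pics/ and viewed, at most 10 in all, crops included, and the job is handed in when it is done.

```bash
mkdir -p pics; python3 - <<'E'
from workcell import arm, imaging
import cv2,numpy as np
for c in("top","side"):
    f=imaging.grab_frame(c);cv2.imwrite(f"pics/{c}0.png",f[:,:,::-1])
    p=imaging.camera_params(c);print(c,p["fx"],np.round(p["world_from_camera"],3).tolist())
    for q in("upper_tool","boss","clamp_handle","clamp_pivot","die_base","swing_arm"):
        print(q,[(np.round(d["position"],3).tolist(),round(d["p"],2)) for d in imaging.recognise(c,q)[:4]])
o=arm.get_obs();print(o)
E
```

```text
top 433.2902299003024 [[0.038, -0.979, 0.202, 0.162], [-0.999, -0.036, 0.012, 0.007], [-0.004, -0.203, -0.979, 1.413], [0.0, 0.0, 0.0, 1.0]]
upper_tool [([0.524, -0.078, 0.063], 0.84), ([0.174, 0.333, 0.011], 0.84), ([0.312, 0.154, 0.021], 0.6)]
boss [([0.176, 0.328, 0.012], 0.87), ([0.518, -0.074, 0.067], 0.85), ([0.312, 0.154, 0.014], 0.85), ([0.537, 0.102, 0.004], 0.41)]
clamp_handle [([0.547, -0.068, 0.133], 0.56)]
clamp_pivot [([0.543, -0.067, 0.02], 0.59)]
die_base [([0.544, -0.071, 0.017], 0.92)]
swing_arm [([0.552, -0.067, 0.138], 0.71)]
side 421.4532693332386 [[-0.968, -0.148, 0.205, 0.166], [-0.253, 0.539, -0.804, 1.117], [0.009, -0.829, -0.559, 0.889], [0.0, 0.0, 0.0, 1.0]]
upper_tool [([0.513, -0.049, 0.063], 0.89), ([0.3, -0.193, 0.013], 0.87), ([0.168, 0.347, 0.013], 0.8), ([0.304, 0.169, 0.01], 0.63)]
boss [([0.303, -0.196, 0.014], 0.98), ([0.302, 0.17, 0.017], 0.84), ([0.518, -0.049, 0.064], 0.65), ([0.168, 0.349, 0.013], 0.64)]
clamp_handle [([0.532, -0.054, 0.133], 0.81)]
clamp_pivot [([0.527, -0.041, 0.014], 0.88)]
die_base [([0.467, -0.392, 0.007], 0.67), ([0.534, -0.04, 0.017], 0.64)]
swing_arm [([0.526, -0.055, 0.13], 0.85), ([0.46, 0.43, 0.022], 0.6)]
{'clock': 0.7, 'joints': array([-7.69344777e+01,  1.48152034e+01,  8.79483378e+01,  9.93470743e-04,
        7.72351491e+01, -1.16172882e+01]), 'dq': array([ 0.02272252, -0.03587369,  0.0022403 , -0.01504089,  0.08810284,
       -0.03079817]), 'tau': array([ 4.35762615e-06, -4.45778346e+01, -2.90845370e+01, -5.59070486e-04,
        7.65685272e-04,  7.08145734e-06]), 'tool_pos': array([ 0.22972551, -0.4997353 ,  0.2503285 ]), 'eef_rot': array([ 1.79998522e+02, -6.85328666e-04,  2.46825910e+01]), 'force': array([-0.63811882,  0.05819603, -0.21196418]), 'ft_torque': array([ 0.03063172, -0.02969297,  0.01394454]), 'finger_force': 0.0, 'gripper_width': 0.08526328111393736}
```

View pics/top0.png

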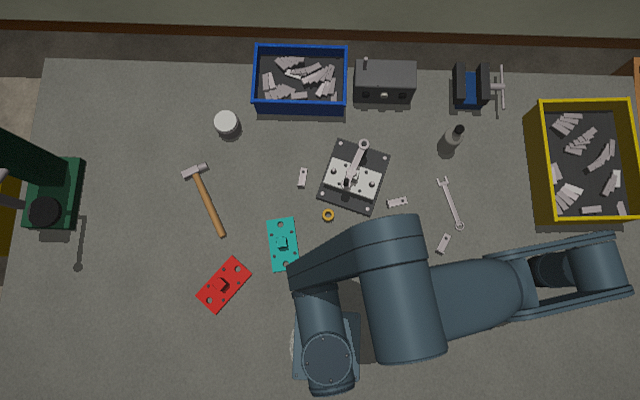

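View pics/side0.png

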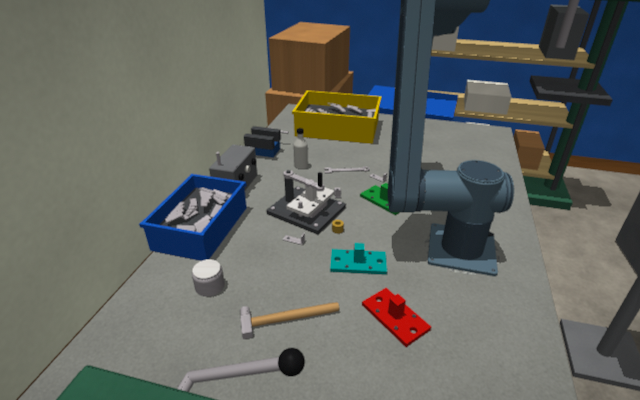

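The top view shows the die at about (354,177), with the arm from its pivot at (363,144) to the handle near (350,180). The side view shows the handle at (320,180) and the column at (289,185). I'll zoom in on both.

```bash
python3 - <<'E'
import cv2,numpy as np
a=cv2.imread("pics/top0.png")[130:220,310:400];b=cv2.imread("pics/side0.png")[160:240,260:355]
a=cv2.resize(a,(396,396),interpolation=cv2.INTER_CUBIC);b=cv2.resize(b,(396,333),interpolation=cv2.INTER_CUBIC)
c=np.zeros((396,792,3),np.uint8);c[:,:396]=a;c[:333,396:]=b;cv2.imwrite("pics/z0.png",c)
E
cat > h.py <<'E'
import numpy as np
from workcell import imaging
def ray(c,u,v,z):
    p=imaging.camera_params(c);T=np.array(p["world_from_camera"])
    d=T[:3,:3]@[(u-p["cx"])/p["fx"],(v-p["cy"])/p["fy"],1];o=T[:3,3]
    return (o+d*(z-o[2])/d[2])[:2]
def pix(c,P):
    p=imaging.camera_params(c);T=np.linalg.inv(np.array(p["world_from_camera"]))
    q=T[:3,:3]@P+T[:3,3];return np.round([p["fx"]*q[0]/q[2]+p["cx"],p["fy"]*q[1]/q[2]+p["cy"]],1)
E
```

```text
(no output)
```

View pics/z0.png

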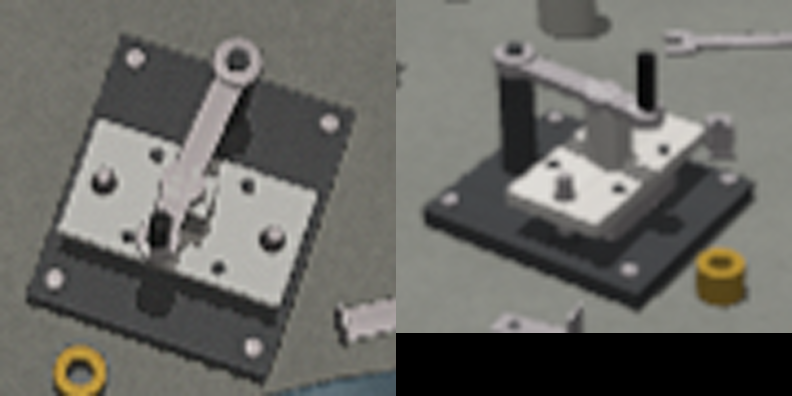

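The left pane shows the pivot cap at (238,60), the handle from (158,217) down to (158,250) and the pins at (103,178) and (273,235). The right pane shows the pivot at (515,48) and the handle top at (647,54).

```bash
python3 - <<'E'
from h import *
for n,c,u,v,z in [("piv","top",364.1,143.6,.143),("piv","side",288.6,171.5,.143),("htop","top",346.1,179.3,.185),("hbot","top",345.9,186.8,.135),("htop","side",320.2,173,.185),("hbot","side",320,186.9,.135),("pinL","top",333.4,170.5,.085),("pinR","top",372,183.4,.085)]:
    print(n,c,np.round(ray(c,u,v,z),4))
for c in("top","side"):
  for q in("bracket_a","bush","oil_bottle","grease_tin"):
    print(c,q,[(np.round(d["position"],3).tolist(),round(d["p"],2)) for d in imaging.recognise(c,q)[:4]])
E
```

```text
piv top [ 0.612  -0.0965]
piv side [ 0.6094 -0.0871]
htop top [ 0.4855 -0.0425]
hbot top [ 0.4752 -0.0446]
htop side [ 0.4813 -0.0377]
hbot side [ 0.4802 -0.0313]
pinL top [ 0.5393 -0.0055]
pinR top [ 0.5015 -0.1286]
top bracket_a [([0.333, -0.365, 0.004], 0.69), ([0.538, 0.1, 0.006], 0.65), ([0.466, -0.214, 0.002], 0.61)]
top bush [([0.649, -0.372, 0.111], 0.42), ([0.408, 0.008, 0.036], 0.41), ([0.466, -0.212, 0.002], 0.15)]
top oil_bottle [([0.649, -0.372, 0.11], 0.55)]
top grease_tin [([0.695, 0.35, 0.068], 0.94), ([0.519, -0.072, 0.071], 0.24)]
side bracket_a [([0.532, 0.108, 0.001], 0.61), ([0.317, -0.356, 0.001], 0.61), ([0.455, -0.184, 0.01], 0.54)]
side bush [([0.404, 0.025, 0.023], 0.7)]
side oil_bottle [([0.654, -0.362, 0.08], 0.84), ([0.461, 0.432, 0.025], 0.69)]
side grease_tin [([0.685, 0.38, 0.06], 0.7), ([0.464, 0.433, 0.021], 0.65), ([0.458, -0.185, 0.011], 0.26)]
```

```bash
cat >> h.py <<'E'
from scipy.spatial.transform import Rotation as R
from workcell import arm
def plan(x,y,z,yaw):
    o=arm.get_obs();r=R.from_euler('xyz',o["eef_rot"],degrees=True)
    t=R.from_euler('xyz',[180,0,yaw],degrees=True)
    return np.round(r.inv().apply(np.array([x,y,z])-o["tool_pos"])/.4,3),np.round((r.inv()*t).as_rotvec()/2,3)
E
python3 -c "
from h import *
print(plan(.35,-.3,.26,91),plan(.479,-.039,.26,158))"
```

```text
(array([ 0.482, -0.328, -0.024]), array([-0.   , -0.   , -0.579])) (array([ 1.047, -0.786, -0.024]), array([-0.   , -0.   , -1.163]))
```

```bash
python3 -m creep '[[-1,0.08,-0.055,-0.024,0,0,-0.09],[-1,0.16,-0.11,-0.024,0,0,-0.18],[-1,0.24,-0.165,-0.024,0,0,-0.27],[-1,0.32,-0.22,-0.024,0,0,-0.36],[-1,0.4,-0.275,-0.024,0,0,-0.45],[-1,0.482,-0.328,-0.024,0,0,-0.54],[-1,0.482,-0.328,-0.024,0,0,-0.579],[-1,0.482,-0.328,-0.024,0,0,-0.579]]' 30; python3 -c "
from h import *
print(plan(.479,-.039,.26,158))"
```

```text
clock: 2.1
tool_pos: [0.3504, -0.2997, 0.2601]
eef_rot: [180.0, 0.0, 91.0]
force: [-0.5, -0.3, -0.2]
gripper_width: 0.0855
finger_force: 0.0
(array([ 0.646,  0.333, -0.   ]), array([-0.   ,  0.   , -0.584]))
```

```bash
python3 -m creep '[[-1,0.09,0.05,0,0,0,-0.09],[-1,0.18,0.1,0,0,0,-0.18],[-1,0.28,0.15,0,0,0,-0.27],[-1,0.38,0.2,0,0,0,-0.36],[-1,0.48,0.25,0,0,0,-0.45],[-1,0.57,0.3,0,0,0,-0.54],[-1,0.646,0.333,0,0,0,-0.584],[-1,0.646,0.333,0,0,0,-0.584]]'; python3 - <<'E'
from h import *
import cv2
print(plan(.479,-.039,.26,158),arm.get_obs()["joints"].round(1))
a=imaging.grab_frame("top")[130:220,310:400];b=imaging.grab_frame("side")[120:230,250:360]
c=np.hstack([cv2.resize(a,(396,396),interpolation=2),cv2.resize(b,(396,396),interpolation=2)])
cv2.imwrite("pics/z1.png",c[:,:,::-1])
E
```

```text
clock: 3.1
tool_pos: [0.4791, -0.0381, 0.2598]
eef_rot: [180.0, -0.0, 158.0]
force: [-0.0, -0.5, 0.3]
gripper_width: 0.0854
finger_force: 0.0
(array([-0.001, -0.002, -0.001]), array([ 0., -0.,  0.])) [-17.9   7.2  96.1   0.   76.7 -85.9]
```

View pics/z1.png

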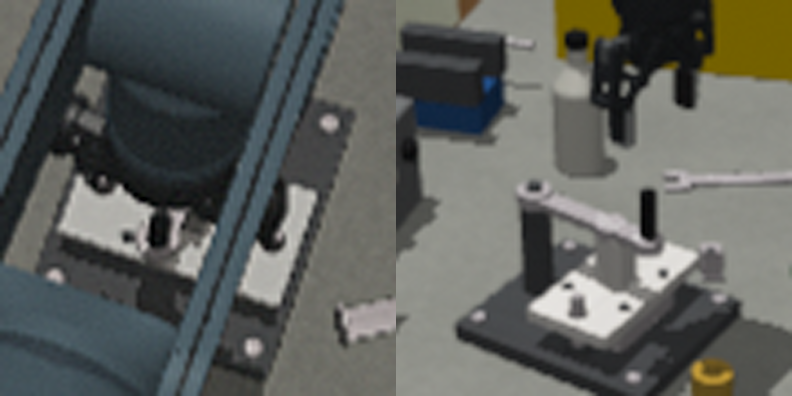

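The side pane shows the open fingertips at (622,130) and (688,98), straddling the peg at (648,192). Next I lower and close lightly.

```bash
python3 -m creep '[[-1,0,-0.001,0.06,0,0,0],[-1,0,-0.001,0.12,0,0,0],[-1,0,-0.001,0.18,0,0,0],[-1,0,-0.001,0.235,0,0,0],[-1,0,-0.001,0.235,0,0,0],[-0.2,0,-0.001,0.235,0,0,0],[0.2,0,-0.001,0.235,0,0,0],[0.4,0,-0.001,0.235,0,0,0]]' 20
python3 -m creep '[[1,0,0,0,0,0,0],[1,0,0,0,0,0,0],[1,0,0,0,0,0,0],[1,0,0,0,0,0,0],[1,0,0,0,0,0,0],[1,0,0,0,0,0,0],[1,0,0,0,0,0,0],[1,0,0,0,0,0,0]]' 20
```

```text
clock: 4.2
tool_pos: [0.4789, -0.0399, 0.1667]
eef_rot: [180.0, 0.1, 157.9]
force: [0.8, 0.5, -0.3]
gripper_width: 0.0325
finger_force: 0.0
clock: 5.2
tool_pos: [0.4787, -0.0396, 0.1664]
eef_rot: [180.0, 0.0, 158.0]
force: [-1.2, 2.0, 5.8]
gripper_width: 0.0155
finger_force: 21.7
```

```bash
python3 -m creep '[[1,-0.0016,0.0335,0,0,0,0.048],[1,-0.0064,0.0668,0,0,0,0.096],[1,-0.0144,0.0994,0,0,0,0.144],[1,-0.0253,0.1311,0,0,0,0.192],[1,-0.0395,0.1616,0,0,0,0.24],[1,-0.0565,0.1906,0,0,0,0.288],[1,-0.0762,0.2179,0,0,0,0.336],[1,-0.0983,0.2432,0,0,0,0.384]]'
```

```text
clock: 6.2
tool_pos: [0.5507, 0.0384, 0.1664]
eef_rot: [-180.0, -0.2, 113.8]
force: [-3.9, 7.3, 8.1]
gripper_width: 0.0154
finger_force: 22.1
```

```bash
python3 -m creep '[[1,-0.0016,0.0335,0,0,0,0.048],[1,-0.0064,0.0668,0,0,0,0.096],[1,-0.0144,0.0994,0,0,0,0.144],[1,-0.0253,0.1311,0,0,0,0.192],[1,-0.0395,0.1616,0,0,0,0.24],[1,-0.0565,0.1906,0,0,0,0.288],[1,-0.0762,0.2179,0,0,0,0.336],[1,-0.0762,0.2179,0,0,0,0.336]]'
```

```text
clock: 7.2
tool_pos: [0.6457, 0.0495, 0.1665]
eef_rot: [179.9, -0.6, 75.5]
force: [4.7, 19.9, 3.4]
gripper_width: 0.0155
finger_force: 21.7
```

```bash
python3 -m creep '[[1,0.006,0.005,0,0,0,0.01],[1,0.008,0.012,0,0,0,0.02],[1,0.007,0.018,0,0,0,0.025],[1,0.006,0.024,0,0,0,0.03],[1,0.006,0.024,0,0,0,0.03],[1,0.006,0.024,0,0,0,0.03],[1,0.006,0.024,0,0,0,0.03],[1,0.006,0.024,0,0,0,0.03]]'; python3 - <<'E'
from h import *
import cv2
a=imaging.grab_frame("top")[110:210,310:410];b=imaging.grab_frame("side")[120:230,250:360]
c=np.hstack([cv2.resize(a,(396,396),interpolation=2),cv2.resize(b,(396,396),interpolation=2)])
cv2.imwrite("pics/z2.png",c[:,:,::-1])
E
```

```text
clock: 8.2
tool_pos: [0.6546, 0.0474, 0.1665]
eef_rot: [179.9, -0.4, 72.1]
force: [2.7, 12.3, 3.2]
gripper_width: 0.0151
finger_force: 21.6
```

View pics/z2.png

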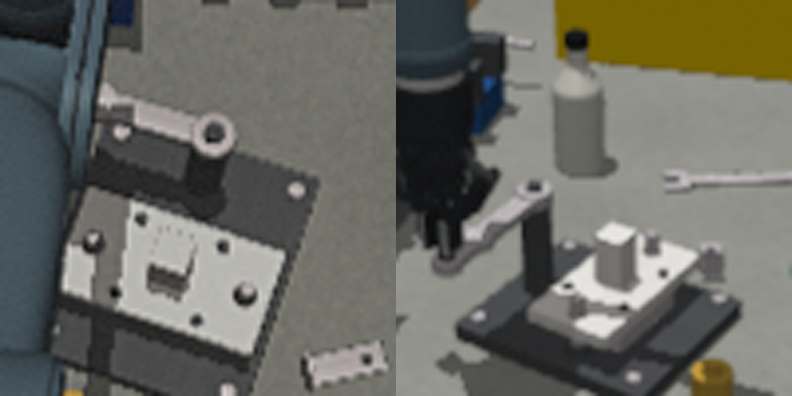

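The arm now stands aside. In the left pane it runs from the cap at (213,134) to the left, the boss top is at about (173,248) and the pins are at (92,238) and (245,291). In the right pane the boss top is at about (618,234). I push a little more against the stop and compute the boss position.

```bash
python3 -m creep '[[1,0.004,0.01,0,0,0,0.01],[1,0.004,0.02,0,0,0,0.015],[1,0.004,0.025,0,0,0,0.02],[1,0.004,0.025,0,0,0,0.02],[1,0.004,0.025,0,0,0,0.02],[1,0.004,0.025,0,0,0,0.02],[1,0.004,0.025,0,0,0,0.02],[1,0.004,0.025,0,0,0,0.02]]'; python3 - <<'E'
from h import *
for a in [("top",353.7,172.6,.119),("side",311.7,185,.119),("top",333.2,170.1,.085),("top",371.9,183.5,.085)]: print(a[0],ray(*a).round(4))
E
```

```text
clock: 9.3
tool_pos: [0.6625, 0.0449, 0.1664]
eef_rot: [-179.8, -0.2, 69.8]
force: [-3.8, 9.1, 7.1]
gripper_width: 0.0154
finger_force: 22.1
top [ 0.5252 -0.0681]
side [ 0.5176 -0.0599]
top [ 0.5406 -0.0048]
top [ 0.5012 -0.1283]
```

```bash
python3 -m creep '[[0.3,0,0,0,0,0,0],[0,0,0,0,0,0,0],[-0.3,0,0,0,0,0,0],[-0.3,0,0,0,0,0,0],[-0.3,0,0,-0.06,0,0,0],[-0.3,0,0,-0.12,0,0,0],[-0.3,0,0,-0.2,0,0,0],[-0.3,0,0,-0.2,0,0,0]]'; python3 -c "
from h import *
print(plan(.521,-.065,.2,72.9))"
```

```text
clock: 10.3
tool_pos: [0.6649, 0.0413, 0.2492]
eef_rot: [179.6, -0.1, 69.7]
force: [0.0, -1.0, 0.0]
gripper_width: 0.0557
finger_force: 0.0
(array([-0.374, -0.246,  0.121]), array([ 0.003, -0.001, -0.028]))
```

```bash
python3 -m creep '[[-1,-0.09,-0.06,0,0,0,-0.01],[-1,-0.18,-0.12,0,0,0,-0.02],[-1,-0.27,-0.18,0,0,0,-0.028],[-1,-0.374,-0.246,0,0.003,-0.001,-0.028],[-1,-0.374,-0.246,0.06,0.003,-0.001,-0.028],[-1,-0.374,-0.246,0.12,0.003,-0.001,-0.028],[-1,-0.374,-0.246,0.17,0.003,-0.001,-0.028],[-1,-0.374,-0.246,0.17,0.003,-0.001,-0.028]]'; python3 - <<'E'
from h import *
import cv2
o=arm.get_obs();print(o["tool_pos"],o["eef_rot"],o["joints"].round(1))
a=imaging.grab_frame("top")[110:210,310:410];b=imaging.grab_frame("side")[120:230,250:360]
c=np.hstack([cv2.resize(a,(396,396),interpolation=2),cv2.resize(b,(396,396),interpolation=2)])
cv2.imwrite("pics/z3.png",c[:,:,::-1])
# expected pixel of tcp (side) and of point below at boss top
for z in(.119,.18): print(z,pix("side",[.521,-.065,z]),pix("top",[.521,-.065,z]))
E
```

```text
clock: 11.3
tool_pos: [0.5175, -0.0642, 0.1756]
eef_rot: [-179.4, 0.1, 72.9]
force: [-0.4, -0.4, 0.4]
gripper_width: 0.0853
finger_force: 0.0
[ 0.51749362 -0.06416384  0.1756062 ] [-1.79362623e+02  9.46653641e-02  7.29089236e+01] [-19.3  15.9  97.5  -0.1  67.2  -2.1]
0.119 [311.2 184.1] [352.7 173.9]
0.18 [311.  168.7] [354.  168.4]
```

View pics/z3.png

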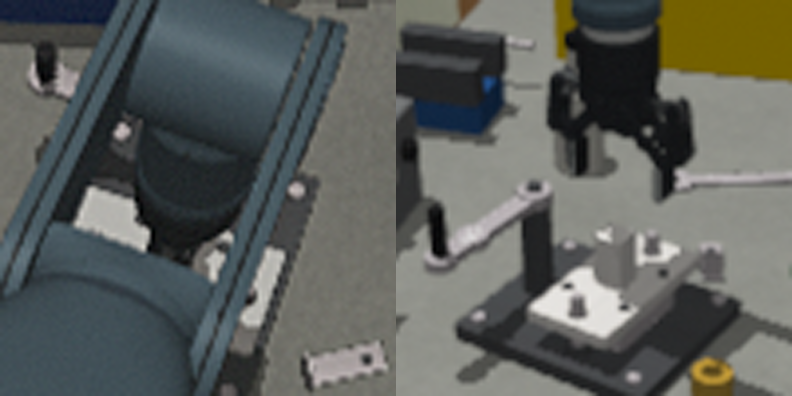

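The side pane shows the fingertips at (577,170) and (664,195), centred over the boss top at about (617,236) to within about 2 mm. The arm stays aside.

```bash
python3 -c "
from h import *
print(plan(.5205,-.065,.0945,72.9))"
```

```text
(array([0.   , 0.005, 0.208]), array([-0.003,  0.001,  0.   ]))
```

```bash
python3 -m creep '[[-0.5,0,0.005,0.04,-0.003,0,0],[-0.5,0,0.005,0.08,-0.003,0,0],[-0.5,0,0.005,0.12,-0.003,0,0],[-0.5,0,0.005,0.16,-0.003,0,0],[-0.5,0,0.005,0.19,-0.003,0,0],[-0.5,0,0.005,0.208,-0.003,0,0],[-0.5,0,0.005,0.208,-0.003,0,0],[-0.1,0,0.005,0.208,-0.003,0,0]]' 40; python3 -m creep '[[0.1,0,0,0,0,0,0],[0.2,0,0,0,0,0,0],[0.3,0,0,0,0,0,0],[0.4,0,0,0,0,0,0],[0.5,0,0,0,0,0,0],[0.5,0,0,0,0,0,0],[0.5,0,0,0,0,0,0],[0.5,0,0,0,0,0,0]]' 40
```

```text
clock: 12.4
tool_pos: [0.5209, -0.0653, 0.0951]
eef_rot: [180.0, 0.1, 72.9]
force: [0.0, 0.5, 0.2]
gripper_width: 0.0477
finger_force: 0.0
clock: 13.4
tool_pos: [0.5225, -0.0658, 0.0959]
eef_rot: [179.7, 0.1, 72.9]
force: [5.3, -1.3, 4.7]
gripper_width: 0.0293
finger_force: 40.2
```

```bash
python3 -m creep '[[1,0,0.004,0,0,0,0],[1,0,0.004,0,0,0,0],[1,0,0.004,-0.005,0,0,0],[1,0,0.004,-0.01,0,0,0],[1,0,0.004,-0.02,0,0,0],[1,0,0.004,-0.03,0,0,0],[1,0,0.004,-0.04,0,0,0],[1,0,0.004,-0.05,0,0,0]]' 70
```

```text
clock: 14.4
tool_pos: [0.5216, -0.0654, 0.1148]
eef_rot: [-179.9, 0.1, 72.9]
force: [0.4, -0.5, -7.4]
gripper_width: 0.0294
finger_force: 70.0
```

Lifting freely: -7.4 N is about 0.7 kg of load, with no side force.

```bash
python3 -m creep '[[1,0,0,-0.015,0,0,0],[1,0,0,-0.03,0,0,0],[1,0,0,-0.05,0,0,0],[1,0,0,-0.08,0,0,0],[1,0,0,-0.11,0,0,0],[1,0,0,-0.145,0,0,0],[1,0,0,-0.18,0,0,0],[1,0,0,-0.21,0,0,0]]'; python3 -m creep '[[1,0,0,-0.01,0,0,0],[1,0,0,-0.015,0,0,0],[1,0,0,-0.015,0,0,0],[1,0,0,-0.015,0,0,0],[1,0,0,-0.015,0,0,0],[1,0,0,-0.015,0,0,0],[1,0,0,-0.015,0,0,0],[1,0,0,-0.015,0,0,0]]'; python3 - <<'E'
from h import *
import cv2
b=imaging.grab_frame("side")[110:240,230:390]
cv2.imwrite("pics/z4.png",cv2.resize(b,(640,520),interpolation=2)[:,:,::-1])
o=arm.get_obs();print(o["ft_torque"],o["force"],o["eef_rot"])
E
```

```text
clock: 15.4
tool_pos: [0.5223, -0.0655, 0.1999]
eef_rot: [180.0, 0.1, 72.9]
force: [-0.6, -0.1, -7.4]
gripper_width: 0.029
finger_force: 70.1
clock: 16.4
tool_pos: [0.5222, -0.0654, 0.2047]
eef_rot: [-180.0, 0.1, 72.9]
force: [-0.5, 0.1, -7.6]
gripper_width: 0.029
finger_force: 70.3
[-0.03952643  0.04251843  0.00395747] [ 0.60525373  0.22651897 -7.36951355] [-1.79999211e+02  1.04807476e-01  7.29259670e+01]
```

View pics/z4.png

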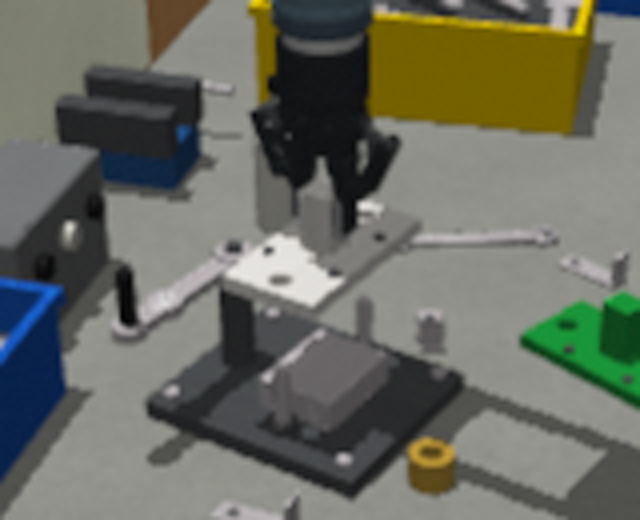

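The picture shows the upper tool level at about (320,255), well above the pins at (282,395) and (365,320). The arm is aside, with its handle at (125,300). Handing in.

```bash
python3 -c "
from workcell import finish_job
print(finish_job())"
```

```text
the job is handed in; nothing more can be done
None
```

The hold-down arm is swung aside to about 1.6 rad, and the upper tool is held still and level with its underside about 7 cm above the pin tops; the job is handed in after about 16.5 s, though the hand-in returned no verdict.

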